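Let the mandarins out with the lid lever

ROBOT

A 6-joint arm with a two-finger parallel gripper is mounted at the origin on the work surface. World frame = base frame: x ahead of the robot, y to its left, z up, the work surface at z = 0. Lengths are in m, angles in rad, forces in N, time in s.
With the tool pointing down it reaches from about 0.35 to 0.975 m from the base axis. Payload 4.9 kg.
Tool frame: the origin (TCP) lies at the very end of the fingers, on their centre line; the grasp point (between the pads) lies 19 mm behind it; z points along the fingers, x is the direction in which the jaws open and shut, and the axes are right-handed (so a half turn about z gives the same grasp; the last joint's range is limited). The gripper opens to 85 mm and grips with 20 to 120 N. Pads are 22 mm wide; open, the fingers measure 114 mm over their backs; the gripper's body (76 mm by 85 mm) begins 54 mm behind the grasp point. The pads swing forward as they close: fully open they stand 13 mm farther back than shut.
Start: joints at [-1.251, 0.053, 1.613, -0, 1.476, -0.119], TCP at [0.266, -0.566, 0.231] pointing down, gripper open.
Joint ranges: [-3.01, 3.01], [-1.01, 2.22], [0.06, 2.58], [-1.02, 4.17], [0.09, 2.62], [-3.14, 3.14]. Speed limits (rad/s): [2.57, 2.57, 3.14, 3.14, 3.14, 3.14].

INTERFACE

Orientations are given as a rotation vector (axis times angle).
In Python, from station import monitor, imaging, ticket gives the robot as it stands.
- The arm moves only by the tool step_arm, never from a script. Its argument "targets" is one flat list of numbers, 4 for each row, row after row: the shift along the tool's x, y, z in m, then the turn about the tool's z in rad. In form: [tx, ty, tz, roll, tx, ty, tz, roll, ...]. A call has 1 to 12 rows; each row is the pose to reach, as a shift and turn from the pose measured when the call began, along the tool's axes at that moment; what a row does not reach only later rows make up. A row lasts 1/12 s, in which the tool goes at most 41.7 mm and 7.16 degrees, less where a joint would pass 70% of its speed; a pose out of reach is approached as far as the arm can. A call with a gripper value outside its range is refused whole. "grip" is the finger opening in m, from 0 to 0.0854, set as the call begins (left out, the last holds). The fingers move at their own pace and stop on an object; "force" is the grip in N (left out, the last holds). Time passes only in rows, so rows that repeat a pose let the fingers close. It gives the time, the measured TCP pose, the force and the opening at its end, in the units of the state.
- monitor.get_obs(): the state, without advancing time (a new reading comes with each control period).
- imaging.get_image(name): name is "scene" or "top" or "wrist"; returns a dict with "color" (384x512x3 uint8, red, green, blue), "depth" (384x512 float32, m along the optical axis (not along the pixel's ray), 0 where there is no reading), "fov_y" (degrees; the focal length in pixels is half the picture's height over the tangent of half this angle, whatever the lens; pixels are square), "cx", "cy" (the principal point, pixels), "k1" (the pictures are not rectified: a ray, as slopes to the right and down, at radius r is drawn at 1 + k1 r^2 times it, then the intrinsics apply), "R" (3x3) and "t" (3): a world point X has camera coordinates R X + t. Camera axes: x right, y down, z forward; pixel columns grow to the right and rows downward; lengths in m; the calibration is good to about 2 mm. A picture is of the moment at which its call begins.
- ticket.finish_job(): hands the job in, once; it reports no verdict.
Trained networks look in a picture, given as the dict that the camera call returned (one of the last four; its "shot" number tells which), for a name from the list of things; names that differ only in an ending like _2 or _b are one class to them, and where a whole thing is asked for, a point or a joint stands for the part that bears it (a point fixed in the world has none). Each returns a list of dicts, best first, with "score" (0 to 1); they miss things now and then, are a little off and sometimes report something else, mostly with a low value. They report only what shows in the picture. A call takes as long as a camera call. They do not tell look-alikes from the thing itself.
- imaging.search_frame(name, picture): "uv" ([column, row] in pixels, amid what is visible of it).
- imaging.mark_of(name, picture): "uv" ([column, row] in pixels: a listed point, or the origin of a listed thing).
The state is a dict: "t": time; "q": joint angles; "dq": joint speeds; "effort": joint torques, N m; "tool_pos": TCP position; "tool_rot": TCP orientation; "contact_force": force on the tool from outside, world axes, zero at the start; "wrist_torque": the same for the moment, N m; "opening": finger opening in m.
Only numpy, scipy, OpenCV 4.12 (cv2) and the standard library are available. Lean on these libraries where they do the work, as an engineer would, in place of code of your own. Each camera call takes 0.05 s, during which the arm holds its last target.

TASK

Press the lever at the side of the fruit dispenser all the way down so its linked lid lifts, and keep it down until both mandarins have rolled into the catch tray. Then ease the lever back up until the lid is fully shut, without letting it slam, and move clear. Do not touch the fruit or the lid itself, and do not disturb the other things on the counter.

Things in the scene. Friction and masses are not known exactly. Their poses are not given: they have to be found in the camera images.
- dispenser: fixed sheet-metal fruit dispenser. Origin: on the counter under the middle of its chute; x points down the chute to its mouth, y left, z up. Chute open above, 68 mm wide, x -75 to +68 mm, walls up to 165 mm high at the rear, sloping to a mouth at x +70, sill 85 mm up. Two uprights 192 mm tall beside the mouth (y -39 and +39 mm) carry the hinge.
- tray_floor (a point): centre of the catch tray's floor, 14 mm above the counter, below the mouth. The tray is open above, 135 mm along dispenser x, 130 mm along y, rim 70 mm above the counter, walls 4 mm; part of the dispenser.
- lid_hinge (a point): point on the hinge axis (a line along dispenser y, at dispenser x +70, z 180 mm) at dispenser y 0, above the middle of the lid: a steel flap, 60 x 90 x 4 mm, hanging from the hinge and shutting the mouth. Rigidly linked to the lever: as the lever goes down the lid's lower edge swings up and outwards over the tray.
- lever (a joint): angle of lever and lid, rad: 0 lid shut, lever up; grows as the lever is pressed; 0.9 at the stop (lid fully open). Fruit passes from about 0.65. A damped return spring shuts it, pushing the pad up with about 1 N when shut to 5 N at the stop; let go when open, it slams. Shutting faster than about 1.5 rad/s (0.18 m/s at the pad) counts as slamming.
- lever_pad (a point): centre of the upper face of the lever's flat black pad (44 mm along the lever, 62 mm along dispenser y, 6 mm thick), 120 mm from the hinge axis, at dispenser y -94. Shut: at dispenser x about -38 mm, 233 mm up, lever rising 0.42 rad backwards from the hinge, face tipped to +x. At the stop: x about -38, 127 mm up, tipped 0.48 rad the other way. Clear above and below.
- mandarin0_center (a point): centre of a mandarin, a ball 52 mm across, about 80 g, lying in the chute against the lid; rolls out by itself when the lid is open
- mandarin1_center (a point): centre of a second, equal mandarin, behind the first in the chute
- cup: steel cup, 72 mm across, 65 tall, loose; leave it alone. Origin at the centre of its underside
- jar: small glass jar with dark cap, 48 mm across, 85 tall, loose; leave it alone. Origin at the centre of its underside
- oil: green glass oil bottle, 64 mm across, 230 tall, loose; leave it alone. Origin at the centre of its underside
- spatula: spatula lying flat, loose; leave it alone. Origin at the centre of its underside
- bowl: steel bowl, 140 mm across, 60 tall, loose; leave it alone. Origin at the centre of its underside
- mill: dark wooden pepper mill, 54 mm across, 180 tall, loose; leave it alone. Origin at the centre of its underside
- mug: white mug, 80 mm across plus handle, 95 tall, loose; leave it alone. Origin at the centre of its underside
- mandarin0: the same mandarin as a body; origin on its skin, turns as it rolls: use its centre instead
- mandarin1: the same mandarin as a body; origin on its skin, turns as it rolls: use its centre instead
Mind the look-alikes: they are no part of the job. What is shaped like the mandarin0 but green or purple is not meant.

How it is judged:
On the way, in this order (a step that is already met when the one before it is completed fails the run):
1. the lever is held down, the lid lifted, until both mandarins lie in the catch tray (x of mandarin0_center in the frame of dispenser between 0.08 and 0.215 m and y of mandarin0_center in the frame of dispenser between -0.065 and 0.065 m and z of each of mandarin0_center, mandarin1_center in the frame of dispenser below 0.065 m and x of mandarin1_center in the frame of dispenser between 0.08 and 0.215 m and y of mandarin1_center in the frame of dispenser between -0.065 and 0.065 m and value of joint lever above 0.7 rad), for 0.2 s.
2. the lid is shut again (value of joint lever below 0.03 rad), for 0.2 s.
At the end, for the whole second after the job is handed in: lid shut (lever within 0.03 rad of its rest) and still, both mandarins inside the catch tray (centres within its outline, below its rim) (x of mandarin0_center in the frame of dispenser between 0.08 and 0.215 m and y of mandarin0_center in the frame of dispenser between -0.065 and 0.065 m and z of each of mandarin0_center, mandarin1_center in the frame of dispenser below 0.065 m and x of mandarin1_center in the frame of dispenser between 0.08 and 0.215 m and y of mandarin1_center in the frame of dispenser between -0.065 and 0.065 m and value of joint lever below 0.03 rad and velocity of joint lever between -0.1 and 0.1 rad/s); the robot touches nothing.
It fails at once if the lid slams: it shuts faster than 1.5 rad/s (value of joint lever below 0.5 rad and velocity of joint lever below -1.5 rad/s).
It fails at once if the robot touches the lid itself (contact force between any of the fingers, the arm and lever_c2 above 0.5 N).
It fails at once if the robot touches or lifts a mandarin (contact force between any of the fingers, the arm and mandarin0 above 0.5 N or contact force between any of the fingers, the arm and mandarin1 above 0.5 N).
It fails at once if another thing on the counter is moved more than 20 mm or lifted (distance of any of cup, jar, oil, spatula, bowl, mill, mug from where it was at the start of the episode above 0.02 m).
It also fails if it takes over 40 s, if anything falls off the work surface, if the arm or the gripper's body presses on something with over 40 N, if the wrist force passes 120 N, or if a joint passes its speed limit or range.

## Working session

There is one attempt and no reset: what is moved stays moved. The work goes in short steps, Python scripts to look and compute and a tool call to move; the robot and the scene stay as the last step left them, time stands still between calls to the robot, and variables do not carry over. Pictures are saved under pics/ and viewed, and the job is handed in when it is done.

Besides the shell and the picture viewer there is one more tool, called after ">>>" by a JSON object that holds its "api" and its "payload", one argument or row to a line. step_arm: Moves the arm, as the interface text tells. Its arguments: {"type":"object","properties":{"targets":{"type":"array","items":{"type":"number"}},"grip":{"type":"number"},"force":{"type":"number"}},"required":["targets"]}

```bash
mkdir -p pics; ls; cat > h.py <<'E'
import numpy as np, cv2
from station import monitor, imaging, ticket
def ray(p,uv):
    f=p["color"].shape[0]/2/np.tan(np.radians(p["fov_y"])/2)
    d=np.array([(uv[0]-p["cx"])/f,(uv[1]-p["cy"])/f]); s=d.copy()
    for _ in range(30): s=d/(1+p["k1"]*(s@s))
    return np.array([s[0],s[1],1.0])
def pt(p,uv,z=None):
    if z is None: z=p["depth"][int(round(uv[1])),int(round(uv[0]))]
    return p["R"].T@(ray(p,uv)*z-p["t"])
def proj(p,X):
    c=p["R"]@X+p["t"]; s=c[:2]/c[2]; s=s*(1+p["k1"]*(s@s))
    f=p["color"].shape[0]/2/np.tan(np.radians(p["fov_y"])/2)
    return s*f+[p["cx"],p["cy"]]
def tri(p1,u1,p2,u2):
    A=[];b=[]
    M=np.zeros((3,3));v=np.zeros(3)
    for p,u in((p1,u1),(p2,u2)):
        d=p["R"].T@ray(p,u);d/=np.linalg.norm(d);o=-p["R"].T@p["t"];P=np.eye(3)-np.outer(d,d);M+=P;v+=P@o
    return np.linalg.solve(M,v)
def save(p,n,crop=None,s=1):
    im=p["color"][:,:,::-1]
    if crop: im=im[crop[1]:crop[3],crop[0]:crop[2]]
    cv2.imwrite("pics/"+n,cv2.resize(im,None,fx=s,fy=s,interpolation=cv2.INTER_CUBIC))
E
python3 - <<'E'
from h import *
import pickle
P={}
for n in("scene","top","wrist"):
    p=imaging.get_image(n);P[n]=p;save(p,n+"0.png",s=1.5)
    for k in("dispenser","tray_floor","lid_hinge","lever_pad","mandarin0_center","mandarin1_center"):
        print(n,k,[(np.round(r["uv"],1).tolist(),round(r["score"],2),np.round(pt(p,r["uv"]),3).tolist()) for r in imaging.mark_of(k,p)[:3]])
pickle.dump(P,open("P0.pkl","wb"))
o=monitor.get_obs();print(o)
E
```

```text
pics
scene dispenser [([253.6, 227.6], 0.83, [0.574, 0.033, 0.006]), ([239.2, 198.7], 0.73, [0.615, 0.027, 0.135])]
scene tray_floor [([203.4, 226.3], 0.79, [0.701, -0.044, 0.013]), ([233.2, 269.8], 0.17, [0.709, 0.157, 0.031])]
scene lid_hinge [([231.0, 180.4], 0.68, [0.608, -0.03, 0.158])]
scene lever_pad [([258.7, 143.7], 0.83, [0.503, -0.053, 0.231]), ([253.8, 195.7], 0.51, [0.576, 0.04, 0.138]), ([227.7, 182.1], 0.27, [0.632, -0.001, 0.182])]
scene mandarin0_center [([301.3, 191.1], 0.78, [0.384, 0.008, 0.046]), ([240.0, 200.6], 0.66, [0.612, 0.027, 0.127]), ([331.4, 229.4], 0.58, [0.407, 0.185, 0.042])]
scene mandarin1_center [([254.1, 197.3], 0.61, [0.577, 0.043, 0.135])]
top dispenser [([251.6, 216.7], 0.85, [0.537, 0.027, 0.14])]
top tray_floor [([271.8, 168.4], 0.78, [0.709, -0.035, 0.016]), ([252.2, 215.7], 0.23, [0.539, 0.026, 0.147])]
top lid_hinge [([265.2, 178.3], 0.87, [0.635, -0.006, 0.182])]
top lever_pad [([284.6, 227.3], 0.57, [0.499, -0.054, 0.229])]
top mandarin0_center [([200.6, 267.3], 0.81, [0.402, 0.169, 0.051]), ([257.8, 192.8], 0.52, [0.603, 0.011, 0.143])
[... 202 characters left out ...]
andarin0_center []
wrist mandarin1_center []
{'t': 1.05, 'q': array([-1.25099169e+00,  5.26841341e-02,  1.61294181e+00,  2.21438186e-05,
        1.47599132e+00, -1.18990538e-01]), 'dq': array([ 0.00129319,  0.00114228,  0.00233814, -0.00012778, -0.00113603,
       -0.0013076 ]), 'effort': array([ 6.94956470e-04, -3.93682694e+01, -3.70472789e+01, -1.73619610e-04,
        3.23989643e-04, -5.18785569e-06]), 'tool_pos': array([ 0.26553142, -0.56575277,  0.23128841]), 'tool_rot': array([-2.65163967e+00,  1.68469771e+00,  8.02727887e-06]), 'contact_force': array([-0.20035496, -0.16933366, -0.37493474]), 'wrist_torque': array([ 0.00683555, -0.03431072,  0.00133118]), 'opening': 0.08544414648927628}
```

View pics/scene0.png

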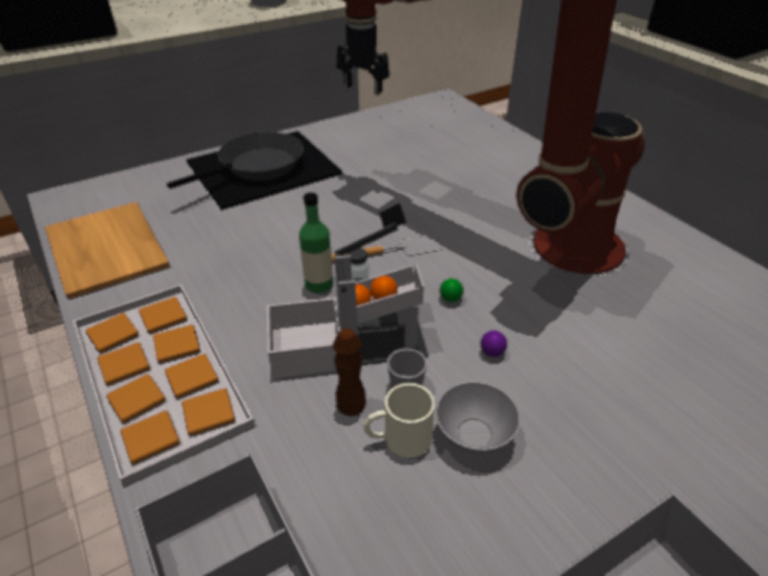

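View pics/top0.png

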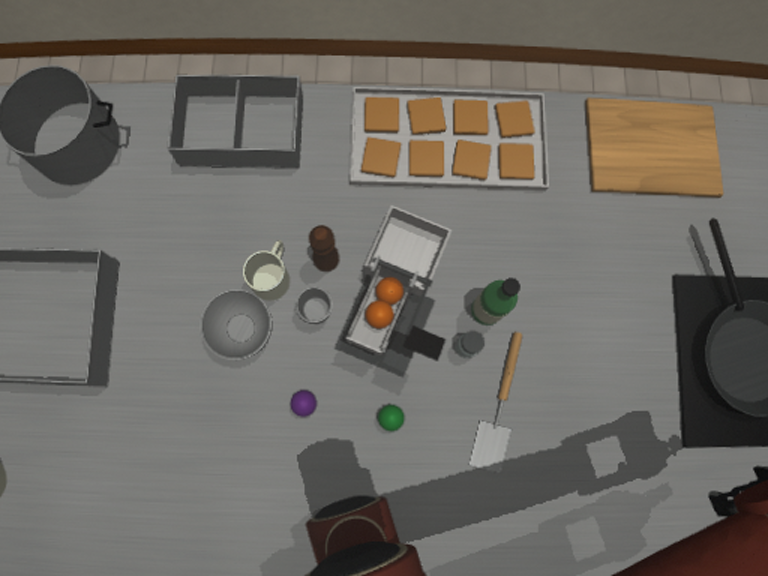

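```bash
python3 - <<'E'
from h import *
import pickle
P=pickle.load(open("P0.pkl","rb"));s,t=P["scene"],P["top"]
for n,a,b in(("pad",(258.7,143.7),(284.6,227.3)),("hinge",(231,180.4),(265.2,178.3)),("tray",(203.4,226.3),(271.8,168.4))):print(n,tri(s,a,t,b).round(4))
save(s,"crop_s.png",(180,110,340,270),4);save(t,"crop_t.png",(190,130,350,290),4)
E
```

```text
pad [ 0.5    -0.0548  0.2281]
hinge [ 0.6282 -0.0025  0.1869]
tray [ 0.7056 -0.0338  0.0239]
```

View pics/crop_t.png

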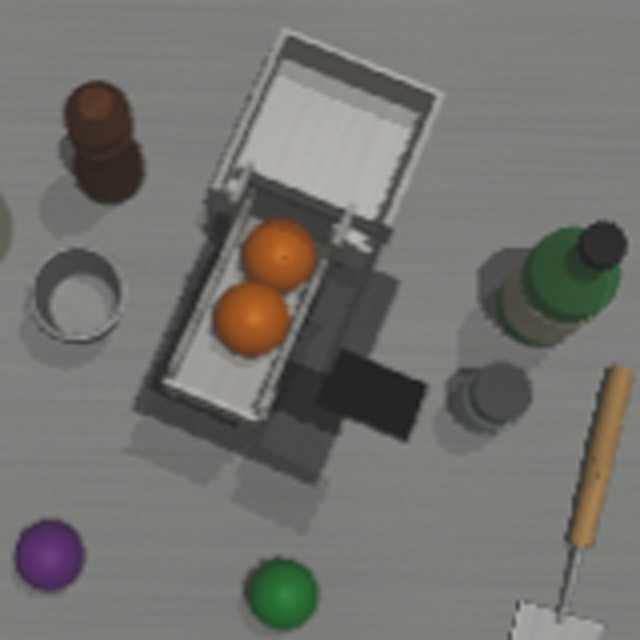

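View pics/crop_s.png

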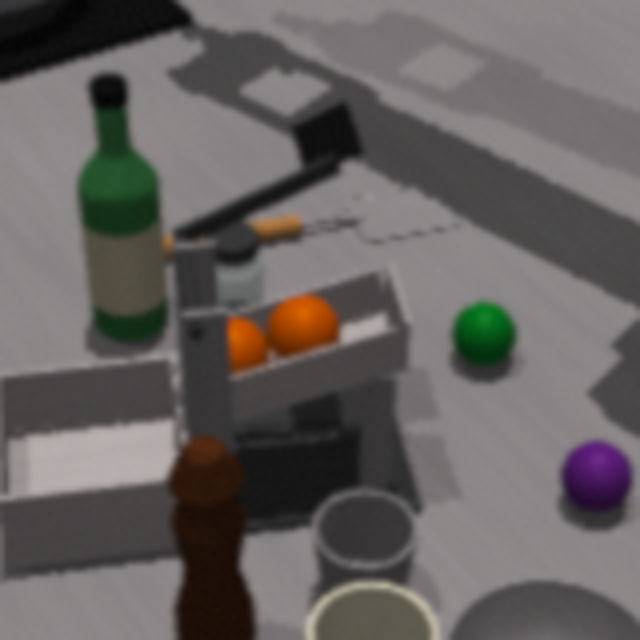

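```bash
cat > g.py <<'E'
from h import *
from scipy.spatial.transform import Rotation as Ro
def padmask(p):
    # world points of dark pixels near the pad
    H,W=p["depth"].shape;out=[]
    for v in range(190,270):
        for u in range(240,330):
            c=p["color"][v,u].astype(int)
            if c.max()<60 and p["depth"][v,u]>0:
                X=pt(p,(u,v))
                if np.hypot(X[0]-.5,X[1]+.055)<.06 and X[2]>.1: out.append(X)
    return np.array(out)
def rel(X,o=None):
    o=o or monitor.get_obs()
    return Ro.from_rotvec(o["tool_rot"]).inv().apply(np.array(X)-o["tool_pos"])
E
python3 - <<'E'
from g import *
import pickle
P=pickle.load(open("P0.pkl","rb"));s,t=P["scene"],P["top"]
M=padmask(t);print(len(M),M.mean(0).round(4),M.min(0).round(3),M.max(0).round(3))
r=cv2.minAreaRect((M[:,:2]*1000).astype(np.float32));print(r)
A=np.c_[M[:,:2],np.ones(len(M))];print("plane",np.linalg.lstsq(A,M[:,2],rcond=None)[0])
for uv in((333,200),(313,229),(336,208)):print(uv,pt(t,uv).round(3))
for f in((0.5,-0.055,0.3),):print(rel(f).round(3), Ro.from_rotvec(monitor.get_obs()["tool_rot"]).as_matrix().round(3))
E
```

```text
368 [ 0.4965 -0.0476  0.2326] [ 0.468 -0.081  0.221] [ 0.525 -0.015  0.243]
((496.7095947265625, -47.036399841308594), (63.94850540161133, 40.65191650390625), 66.79999542236328)
plane [-0.38920121  0.17826111  0.43434246]
(333, 200) [ 0.582 -0.189  0.17 ]
(313, 229) [ 0.514 -0.148  0.088]
(336, 208) [ 0.565 -0.202  0.145]
[-0.363 -0.429 -0.069] [[ 0.425 -0.905  0.   ]
 [-0.905 -0.425  0.   ]
 [-0.    -0.    -1.   ]]
```

Top view: the pad is at about (284,229). The orange mandarins are in the chute at (260,194) and (253,209). The green (261,278) and purple (202,268) balls are the look-alikes. The only other dark flat things are the dispenser's base plate and the jar cap (315,229). The close crop shows the flat black tile on the lever, so I've chosen that.

>>> {"api": "step_arm", "payload": {
  "targets": [0,0,-0.04,0,0,0,-0.08,0.1,-0.025,-0.028,-0.1,0.2,-0.05,-0.057,-0.1,0.3,-0.075,-0.086,-0.1,0.4,-0.1,-0.115,-0.1,0.5,-0.125,-0.143,-0.1,0.6,-0.15,-0.172,-0.1,0.7,-0.175,-0.2,-0.1,0.8,-0.2,-0.229,-0.1,0.84,-0.225,-0.258,-0.1,0.84,-0.25,-0.287,-0.1,0.84],
  "grip": 0,
  "force": 40
}}

```text
t: 2.05
tool_pos: [0.4194, -0.2158, 0.3316]
tool_rot: [-1.733, 2.62, -0.001]
contact_force: [0.3, -0.6, 0.8]
opening: 0.0002
```

```bash
python3 - <<'E'
from g import *
o=monitor.get_obs();print(o["t"],o["tool_pos"],o["opening"],rel((.492,-.051,.3),o).round(3));print(Ro.from_rotvec(o["tool_rot"]).as_matrix().round(3))
E
```

```text
2.05 [ 0.41944329 -0.21576517  0.33156952] 0.00022533350019700806 [-0.18  -0.002  0.032]
[[-0.391 -0.92   0.001]
 [-0.92   0.391 -0.   ]
 [ 0.    -0.001 -1.   ]]
```

>>> {"api": "step_arm", "payload": {
  "targets": [-0.036,0,0,0,-0.072,0,0,0,-0.108,0,0,0,-0.144,0,0.01,0,-0.18,-0.002,0.03,0,-0.18,-0.002,0.05,0,-0.18,-0.002,0.06,0,-0.18,-0.002,0.06,0]
}}

```text
t: 2.72
tool_pos: [0.4903, -0.0504, 0.2684]
tool_rot: [1.733, -2.616, -0.005]
contact_force: [-1.0, 1.5, -0.2]
opening: -0.0001
```

```bash
python3 - <<'E'
from g import *
o=monitor.get_obs();print(o["t"],o["tool_pos"],o["contact_force"])
for n in("scene","top","wrist"):
    p=imaging.get_image(n);save(p,n+"1.png",{"scene":(180,70,340,230),"top":(190,130,350,290),"wrist":None}[n],{"wrist":1.2}.get(n,3.5))
E
```

```text
2.7167 [ 0.49025456 -0.05038192  0.26836847] [-0.96709912  1.5056271  -0.21330272]
```

View pics/scene1.png

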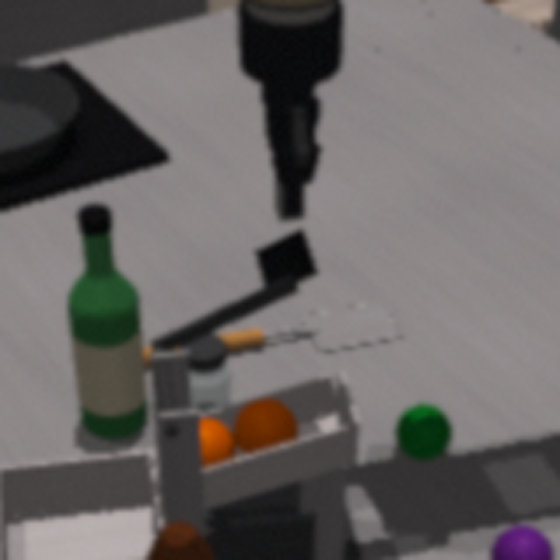

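View pics/wrist1.png

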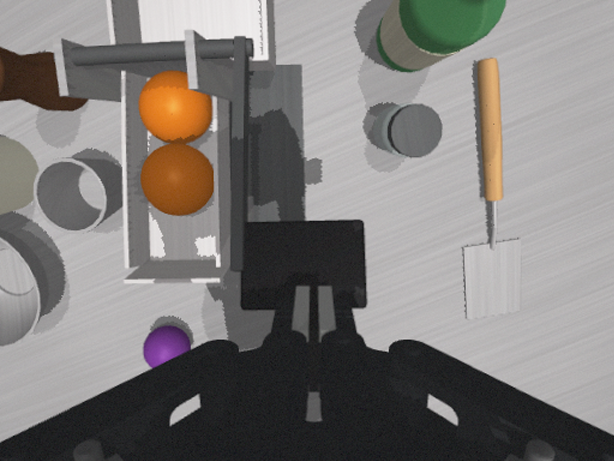

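The wrist view shows the fingertips (313,290) just above the pad (pad spans 242–366, 220–308), aligned with it and clear of the arm and uprights. Pressing next.

>>> {"api": "step_arm", "payload": {
  "targets": [0,0,0.015,0,0,0,0.025,0,0,0,0.032,0,0,0,0.04,0,0,0,0.05,0,0,0,0.06,0,0,0,0.07,0,0,0,0.08,0,0,0,0.09,0,0,0,0.1,0,0,0,0.108,0,0,0,0.115,0]
}}

```text
t: 3.87
tool_pos: [0.4935, -0.0525, 0.1577]
tool_rot: [-1.729, 2.618, -0.008]
contact_force: [1.6, -1.2, 5.8]
opening: -0.0001
```

```bash
python3 - <<'E'
from g import *
o=monitor.get_obs();print(o["t"],o["tool_pos"],o["contact_force"])
for n in("scene","top","wrist"):
    p=imaging.get_image(n);save(p,n+"2.png",{"scene":(180,90,340,250),"top":(190,130,350,290),"wrist":None}[n],{"wrist":1.2}.get(n,3.5))
E
```

```text
3.8667 [ 0.4934637  -0.0524988   0.15773567] [ 1.63076495 -1.15506147  5.7704085 ]
```

View pics/scene2.png

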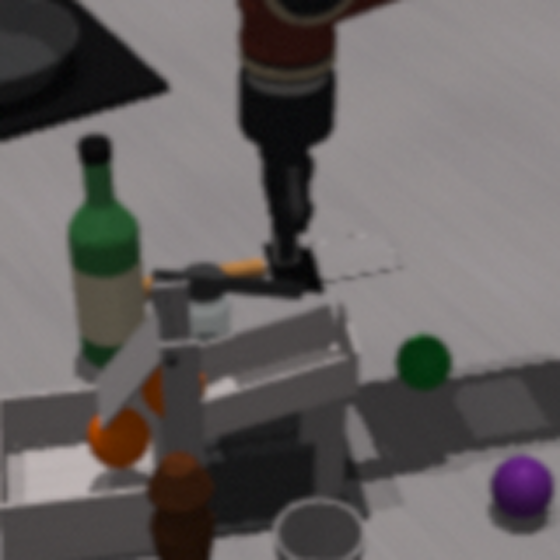

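View pics/wrist2.png

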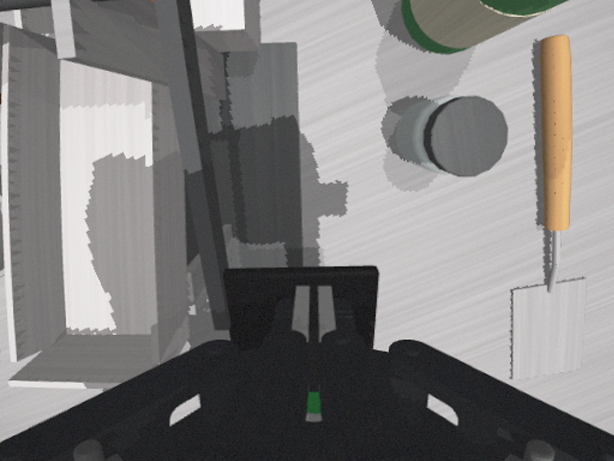

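The lid is lifting and the mandarins are already rolling out. Going on down to the stop.

>>> {"api": "step_arm", "payload": {
  "targets": [0,0,0.008,0,0,0,0.015,0,0,0,0.02,0,0,0,0.024,0,0,0,0.026,0,0,0,0.026,0]
}}

```text
t: 4.52
tool_pos: [0.4933, -0.0524, 0.1325]
tool_rot: [-1.73, 2.619, -0.006]
contact_force: [0.1, -0.4, 5.1]
opening: -0.0003
```

```bash
python3 - <<'E'
from g import *
o=monitor.get_obs();print(o["t"],o["tool_pos"],o["contact_force"])
for n in("scene","top","wrist"):
    p=imaging.get_image(n);save(p,n+"3.png",{"scene":(180,90,340,250),"top":(190,130,350,290),"wrist":None}[n],{"wrist":1.2}.get(n,3.5))
    M=[r for r in imaging.mark_of("lever_pad",p)[:1]]
    for r in M:print(n,r["uv"],r["score"],pt(p,r["uv"]).round(3))
E
```

```text
4.5167 [ 0.49332412 -0.05238815  0.13250393] [ 0.07002749 -0.41901214  5.1457814 ]
scene [261.8, 171.2] 0.72 [ 0.498 -0.044  0.137]
top [324.9, 207.1] 0.42 [ 0.515 -0.116  0.43 ]
wrist [251.1, 251.3] 0.89 [ 0.505 -0.052  0.15 ]
```

View pics/scene3.png

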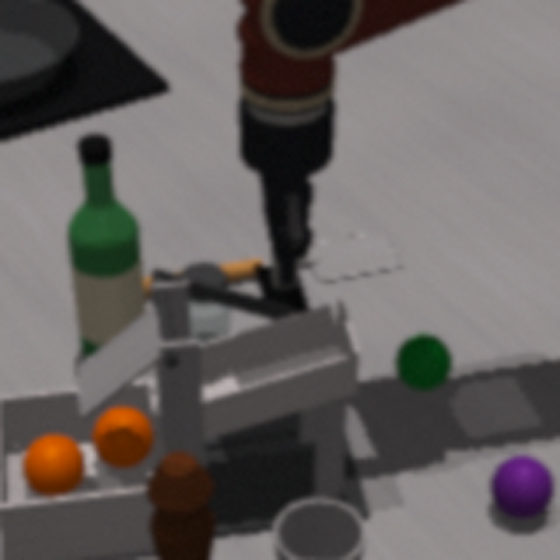

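View pics/top3.png

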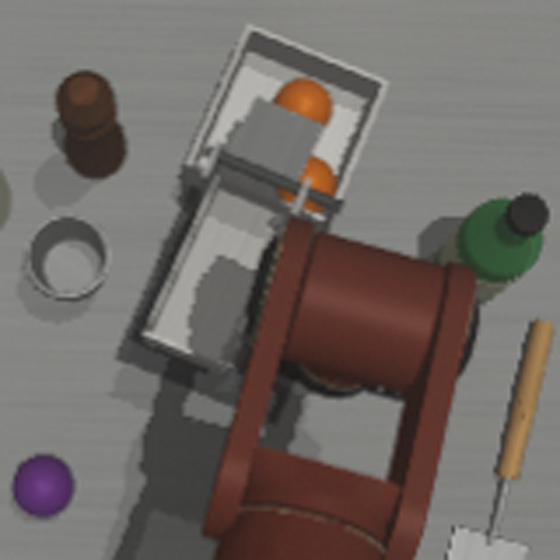

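View pics/wrist3.png

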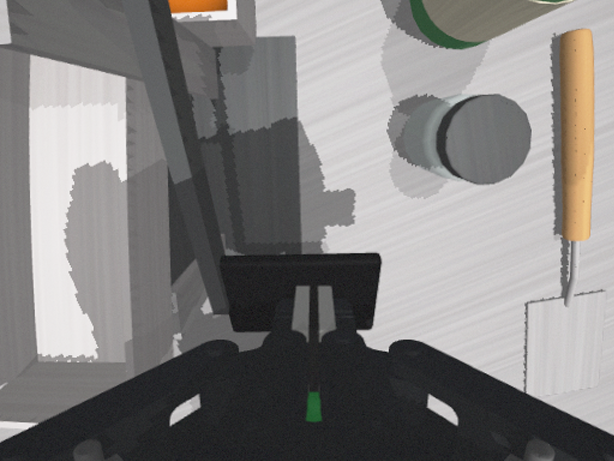

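Both mandarins are in the tray. I'll press to the stop and hold while they settle.

>>> {"api": "step_arm", "payload": {
  "targets": [0,0,0.002,0,0,0,0.003,0,0,0,0.004,0,0,0,0.005,0,0,0,0.005,0,0,0,0.005,0,0,0,0.005,0,0,0,0.005,0]
}}

```text
t: 5.48
tool_pos: [0.4944, -0.0528, 0.13]
tool_rot: [-1.729, 2.618, -0.01]
contact_force: [-1.4, -0.5, 9.6]
opening: -0.0001
```

```bash
cat > m.py <<'E'
from g import *
import sys
tag=sys.argv[1]
o=monitor.get_obs();print(o["t"],o["tool_pos"].round(4),o["contact_force"].round(1))
th=np.radians(-23);ex=np.array([np.cos(th),np.sin(th),0]);ey=np.array([-ex[1],ex[0],0])
O=np.array([.498,-.05,0])+.038*ex+.094*ey
for n in("scene","top"):
    p=imaging.get_image(n);save(p,n+tag+".png",{"scene":(180,90,340,250),"top":(190,130,350,290)}[n],3.5)
    hsv=cv2.cvtColor(p["color"],cv2.COLOR_RGB2HSV);m=cv2.inRange(hsv,(5,190,90),(18,255,255))
    k,l,st,c=cv2.connectedComponentsWithStats(m)
    for i in range(1,k):
        if st[i,4]>40:
            X=pt(p,c[i]);d=-(p["R"].T@p["t"])*1.0;v=X-d;v/=np.linalg.norm(v);X=X+v*.02
            D=X-O
            if -.12<D@ex<.25 and abs(D@ey)<.15: print(n,st[i].tolist(),"disp",round(D@ex,3),round(D@ey,3),round(X[2],3))
E
python3 m.py 4
```

```text
5.4833 [ 0.4944 -0.0528  0.13  ] [-1.4 -0.5  9.6]
scene [207, 205, 16, 14, 182] disp 0.11 -0.03 0.047
scene [185, 214, 16, 16, 200] disp 0.175 0.0 0.045
top [271, 152, 14, 12, 100] disp 0.18 -0.002 0.048
top [277, 175, 9, 10, 50] disp 0.121 -0.039 0.044m.py:13: RuntimeWarning: invalid value encountered in divide
  X=pt(p,c[i]);d=-(p["R"].T@p["t"])*1.0;v=X-d;v/=np.linalg.norm(v);X=X+v*.02
```

View pics/scene4.png

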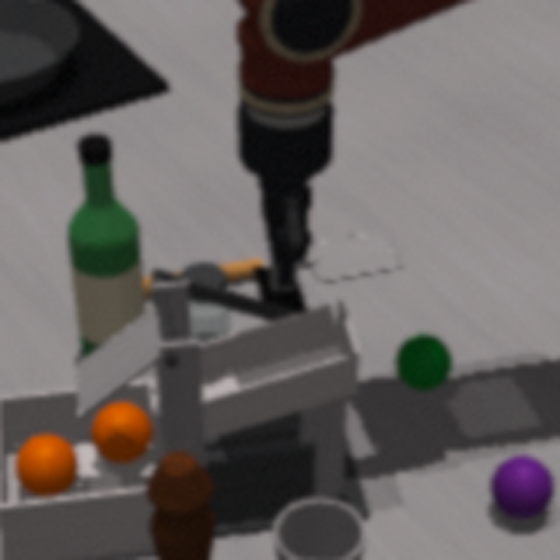

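At the stop: 9.6 N, above the 5 N spring force. Both mandarins lie in the tray, at x about 0.11–0.12 and 0.18 in the dispenser frame. Holding briefly, then easing up at 4–5 mm per row.

>>> {"api": "step_arm", "payload": {
  "targets": [0,0,0,0,0,0,0,0,0,0,0,0,0,0,-0.003,0,0,0,-0.007,0,0,0,-0.011,0,0,0,-0.016,0,0,0,-0.021,0,0,0,-0.026,0,0,0,-0.031,0,0,0,-0.036,0,0,0,-0.041,0]
}}

```text
t: 6.58
tool_pos: [0.4946, -0.0528, 0.1719]
tool_rot: [-1.728, 2.617, -0.012]
contact_force: [-2.6, 0.7, 3.3]
opening: 0.0
```

>>> {"api": "step_arm", "payload": {
  "targets": [0,0,-0.005,0,0,0,-0.01,0,0,0,-0.014,0,0,0,-0.018,0,0,0,-0.022,0,0,0,-0.026,0,0,0,-0.03,0,0,0,-0.034,0,0,0,-0.038,0,0,0,-0.042,0,0,0,-0.046,0,0,0,-0.05,0]
}}

```text
t: 7.58
tool_pos: [0.4939, -0.0526, 0.2221]
tool_rot: [-1.729, 2.617, -0.011]
contact_force: [1.4, 0.3, 0.5]
opening: -0.0002
```

```bash
python3 m.py 5 2>/dev/null
```

```text
7.5833 [ 0.4939 -0.0526  0.2221] [1.4 0.3 0.5]
scene [207, 205, 16, 14, 186] disp 0.111 -0.029 0.048
scene [185, 214, 16, 15, 193] disp 0.175 -0.002 0.044
top [271, 153, 14, 13, 135] disp 0.175 -0.003 0.049
top [272, 175, 14, 9, 73] disp 0.122 -0.031 0.042
```

View pics/scene5.png

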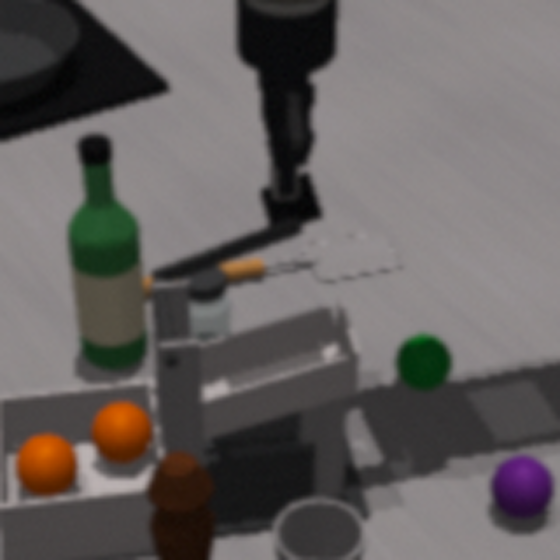

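The lever is nearly up and still held, with the lid almost shut. Easing off slowly, then straight up.

>>> {"api": "step_arm", "payload": {
  "targets": [0,0,-0.004,0,0,0,-0.007,0,0,0,-0.01,0,0,0,-0.013,0,0,0,-0.016,0,0,0,-0.019,0,0,0,-0.022,0,0,0,-0.025,0,0,0,-0.028,0,0,0,-0.031,0,0,0,-0.034,0,0,0,-0.037,0]
}}

```text
t: 8.68
tool_pos: [0.4939, -0.0526, 0.2601]
tool_rot: [-1.728, 2.617, -0.012]
contact_force: [0.1, 0.3, 0.7]
opening: 0.0002
```

>>> {"api": "step_arm", "payload": {
  "targets": [0,0,-0.01,0,0,0,-0.03,0,0,0,-0.06,0,0,0,-0.09,0,0.03,0,-0.1,0,0.06,0,-0.1,0,0.09,0,-0.1,0,0.12,0,-0.1,0,0.15,0,-0.1,0,0.18,0,-0.1,0,0.2,0,-0.1,0,0.2,0,-0.1,0]
}}

```text
t: 9.68
tool_pos: [0.4132, -0.2389, 0.3606]
tool_rot: [-1.723, 2.621, -0.014]
contact_force: [0.7, -0.0, -0.3]
opening: -0.0001
```

```bash
python3 m.py 6 2>/dev/null; python3 - <<'E'
from g import *
import pickle
P=pickle.load(open("P0.pkl","rb"))
p=imaging.get_image("top");M=padmask(p);print(len(M),M.mean(0).round(4) if len(M) else 0)
save(p,"top7.png",s=1.5)
for k in("cup","jar","oil","spatula","bowl","mill","mug"):
  for n in ("scene",):
    q=imaging.get_image("scene");r=imaging.mark_of(k,q)[:1];print(k,[x["uv"] for x in r])
E
```

```text
9.6833 [ 0.4132 -0.2389  0.3606] [ 0.7 -0.  -0.3]
scene [207, 205, 16, 14, 179] disp 0.111 -0.032 0.046
scene [185, 214, 16, 15, 188] disp 0.175 -0.001 0.045
top [272, 153, 12, 12, 115] disp 0.177 -0.003 0.044
top [273, 175, 13, 10, 69] disp 0.119 -0.033 0.05
365 [ 0.4963 -0.0479  0.2325]
cup [[269.0, 258.1]]
jar [[236.3, 187.4]]
oil [[259.9, 143.4]]
spatula [[252.5, 167.6]]
bowl [[312.6, 289.9]]
mill [[234.4, 268.7]]
mug [[272.1, 293.7]]
```

View pics/scene6.png

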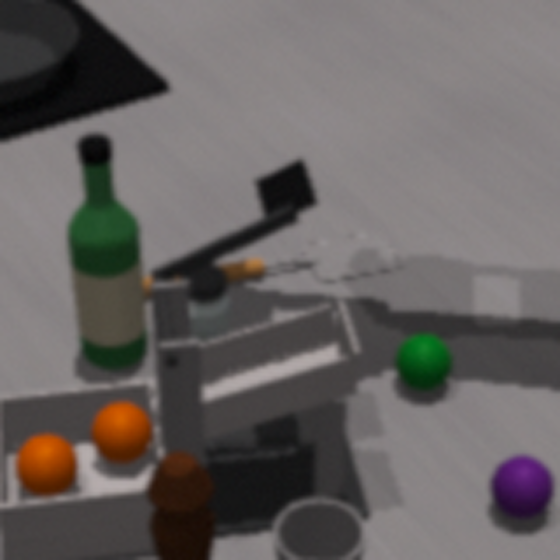

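View pics/top7.png

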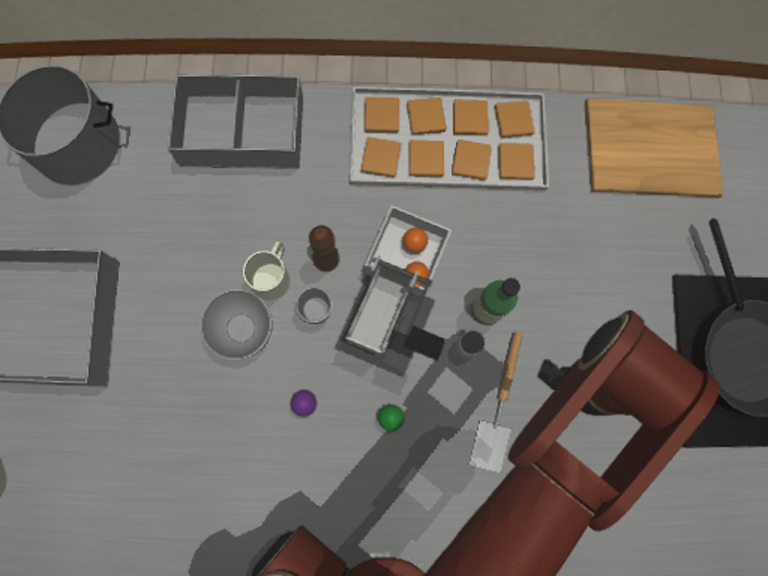

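```bash
python3 -c "
from station import ticket;print(ticket.finish_job())"
```

```text
the job is handed in; nothing more can be done
None
```

I pressed the lever to its stop with closed fingers and held it until both mandarins had rolled into the tray. I then eased it back up at about 0.05 m/s (roughly 0.4 rad/s, against the 1.5 rad/s slam limit), moved clear and handed the job in at about 10 s.

- **Lid shut:** the pad is back at 232.5 mm height, against 232.6 mm at the start. I inferred the lid angle from the pad, since the state gives no lever reading.
- **Mandarins:** both lie in the tray, at about (0.11–0.12, −0.03) and (0.175, 0.00) m in the dispenser frame. The arm touched neither the fruit nor the lid.
- **Force:** it read 9.6 N at the stop, above the 5 N spring force, so the lever was fully down.
- **Other things on the counter:** the top picture shows them all where they were at the start. I compared them by eye, not by measurement.
- **Checks that disagreed:** in the last picture the detector put the oil bottle's mark at the pad (260,143). While the arm blocked the top view, it put the pad at a wrong spot there. I ignored both, since the pictures show the bottle standing where it was.

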